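# Start a glaze mill jar's lid in its thread and close it

### The job

The blue lid of the white glaze mill jar has only been set loosely on top of its thread. Without lifting it off, turn it backward (anticlockwise from above) until it drops a step into the thread, then turn it forward (clockwise) until it is fully home, and let go. Leave the yellow lid on the brown jar as it is.

Things in the scene. Friction and masses are not known exactly. Their poses are not given: they have to be found in the camera images.
- blue_lid_grip (a point): Blue lid, loose, 400 g (sizes in mm). Point: centre of its upright grip bar, 50 long (x) x 16 thick (y) x 50 tall; z up, x to the bar end with a white stripe. Below: disc 60 wide, 6 thick, underside 31 below the point, with 3 lugs (10 wide, 4 thick, to radius 39; one on +x). Starts with stripe 32 to 56 deg clockwise of the green mark. In fingers 20 apart it sinks by itself; held tight, lower it.
- white_jar: White porcelain mill jar, 112 mm wide, in a grey holder 144 wide fixed to the bench (cannot turn). Origin: centre of its underside, at bench height; z up its axis, x to the green mark on the rim. Rim 115 high. The lid's grip point is 141 above the origin at the start, 131 after the drop, about 127 when home.
- white_jar_thread (a point): Centre of the jar's mouth (85 wide) at the flat tops of its 3 thread ribs, 110 above the bench; axes as the jar. Lugs lie on the ribs. Stripe within 15 deg of the green mark: lugs meet the gaps, lid drops 10. Then clockwise under the ribs it sinks 4 more to a stop, stripe 75 deg clockwise of green, at the red mark. Stops also block it 15 deg past green. 2-3 mm side play.
- yellow_lid_grip (a point): Yellow lid, same sizes as the blue one, loose on the same thread of a brown terracotta jar in its own holder: leave alone. Point: centre of its grip bar, 141 above the bench. The two jars may stand either way round, at least 180 apart.

How it is judged:
On the way:
1. the blue lid, turned back to about the green mark, has dropped into the white jar's thread (z of blue_lid_grip in the frame of white_jar below 0.1345 m and angle between the x axis of blue_lid_grip and the x axis of white_jar, either way round below 0.44 rad), for 0.1 s.
At the end, for the whole second after the job is handed in: The blue lid sits in the white jar's thread, turned forward to within about 10 degrees of its stop (at least 64 degrees clockwise of the green mark), its grip point less than 129.5 mm above the bench and within 10 mm of the jar's axis, upright within 7 degrees, at rest and released (angle between the x axis of blue_lid_grip and the x axis of white_jar, either way round above 1.12 rad and z of blue_lid_grip in the frame of white_jar below 0.1295 m and horizontal distance between blue_lid_grip and white_jar below 0.01 m and angle between blue_lid_grip's own z axis and vertical below 0.12 rad and linear speed of blue_lid below 0.02 m/s); the robot touches nothing.
It fails at once if the blue lid was lifted off the jar (raised by more than 15 mm) (z of blue_lid_grip in the frame of white_jar above 0.156 m).
It fails at once if the yellow lid was disturbed (its grip point moved by more than 8 mm) (distance of yellow_lid_grip from where it was at the start of the episode above 0.008 m).
It also fails if it takes over 45 s, if anything falls off the work surface, if the arm or the gripper's body presses on something with over 40 N, if the wrist force passes 120 N, or if a joint passes its speed limit or range.

### The arm

A 7-joint arm with a two-finger parallel gripper is mounted at the origin on the work surface. World frame = base frame: x ahead of the robot, y to its left, z up, the work surface at z = 0. Lengths are in m, angles in rad, forces in N, time in s.
With the tool pointing down it reaches from about 0.375 to 0.925 m from the base axis. Payload 3.1 kg.
Tool frame: the origin (TCP) lies between the finger pads; the fingertips stand 19 mm ahead of it and the grasp point (between the pads) is the TCP; z points along the fingers, y is the line along which they close (so a half turn about z gives the same grasp; the last joint's range is limited). The gripper opens to 85 mm and grips with 20 to 120 N. Pads are 22 mm wide; open, the fingers measure 114 mm over their backs; the gripper's body (76 mm by 85 mm) begins 54 mm behind the grasp point. The pads swing forward as they close: fully open they stand 13 mm farther back than shut.
Start: joints at [1.162, 0.383, 0.044, 1.598, -0.018, 1.161, -0.05], TCP at [0.199, -0.619, 0.25] pointing down, gripper open.
Joint ranges: [-2.61, 2.61], [-0.41, 2.15], [-1.48, 1.57], [0, 2.5], [-1.57, 4.71], [0.05, 1.97], [-2.85, 2.85]. Speed limits (rad/s): [2.79, 2.79, 3.14, 3.14, 3.14, 3.14, 3.14].

### API

Orientations are given as a unit quaternion [x, y, z, w].
In Python, from bench import move_ptp, movel, move_j, move_gripper, pause, inverse_kinematics, read_camera, camera_params, MotionError, sign_off, look_for, tip_of, read_time_s, read_qpos, read_joint_vel, read_effort, read_eef_pos, read_tcp_rot, read_ft_force, read_ft_torque, read_finger_gap, read_grasp_force gives the robot as it stands. Calls block until the motion is done:
- move_ptp(position, orientation): joint-space move of the TCP to a pose.
- movel(position, orientation=None, speed=0.15): straight line of the TCP; orientation=None keeps the orientation; speed is the mean speed in m/s.
- move_j(angles): joint-space move.
- move_gripper(opening, effort=None): finger opening in m; effort is the grip in N (None keeps the last); returns when the fingers have stopped.
- pause(seconds).
- inverse_kinematics(position, orientation): joint angles nearest the present ones, or None.
- read_camera(name): name is "side" or "top" or "wrist"; returns the picture (400x640x3 uint8, red, green, blue); there is no depth.
- camera_params(name): a dict with "K" (3x3 intrinsics, pixels), "camera_from_world" (4x4, takes a point from world to camera coordinates). Camera axes: x right, y down, z forward; pixel columns grow to the right and rows downward; lengths in m; the calibration is good to about 2 mm. A picture is of the moment at which its call begins: read the wrist's pose just before it. camera_params takes no time and is no camera call; for the wrist camera it gives the pose at the moment of the call.
A pose or a line that the arm cannot do raises MotionError and nothing moves.
- sign_off(): hands the job in; it is judged then, once.
Trained networks look in the newest picture that a camera, given by its name, has taken for a name from the list of things; names that differ only in an ending like _2 or _b are one class to them, and where a whole thing is asked for, a point or a joint stands for the part that bears it (a point fixed in the world has none). Each returns a list of dicts, best first, with "confidence" (0 to 1); they miss things now and then, are a little off and sometimes report something else, mostly with a low value. They report only what shows in the picture. A call takes as long as a camera call.
- look_for(camera, name): "at" ([column, row] in pixels, amid what is visible of it).
- tip_of(camera, name): "at" ([column, row] in pixels: a listed point, or the origin of a listed thing).
Readings, each from a call of its own:
- read_time_s(): time.
- read_qpos(): joint angles.
- read_joint_vel(): joint speeds.
- read_effort(): joint torques, N m.
- read_eef_pos(): TCP position.
- read_tcp_rot(): TCP orientation.
- read_ft_force(): force on the tool from outside, world axes, zero at the start.
- read_ft_torque(): the same for the moment, N m.
- read_finger_gap(): finger opening in m.
- read_grasp_force(): force on a finger pad.
Only numpy, scipy, OpenCV 4.12 (cv2) and the standard library are available. Lean on these libraries where they do the work, as an engineer would, in place of code of your own. Each camera call takes 0.05 s, during which the arm holds its last target. There are 200 camera calls.

## Working session

There is one attempt and no reset: what is moved stays moved. The work goes in short steps, each a Python script; the robot and the scene stay as the last script left them, time stands still between calls to the robot, and variables do not carry over. Pictures are saved under pics/ and viewed, at most 10 in all, crops included, and the job is handed in when it is done.

```bash
mkdir -p pics
python3 - <<'E'
from bench import *
import cv2,numpy as np
ims=[]
for c in("top","side"):
    im=read_camera(c); ims.append(im)
    for n in("blue_lid_grip","white_jar","white_jar_thread","yellow_lid_grip"):
        print(c,n,[(np.round(d["at"]),round(d["confidence"],2)) for d in tip_of(c,n)[:3]])
    P=camera_params(c);T=np.linalg.inv(P["camera_from_world"]);print(T.round(3)[:3],P["K"][0,0])
    cv2.imwrite(f"pics/{c}.png",im[...,::-1])
print(read_time_s(),read_tcp_rot(),read_qpos())
E
```

```text
top blue_lid_grip [(array([418., 187.]), 0.61), (array([250., 234.]), 0.2)]
top white_jar [(array([398., 200.]), 0.71)]
top white_jar_thread [(array([414., 189.]), 0.85)]
top yellow_lid_grip [(array([249., 235.]), 0.7)]
[[-0.012 -0.986  0.167  0.438]
 [-1.     0.01  -0.009 -0.002]
 [ 0.007 -0.167 -0.986  0.765]] 370.5486847476361
side blue_lid_grip [(array([353., 245.]), 0.9)]
side white_jar [(array([354., 293.]), 0.93)]
side white_jar_thread [(array([355., 255.]), 0.65)]
side yellow_lid_grip [(array([286., 145.]), 0.84)]
[[ 0.988 -0.119  0.096  0.455]
 [-0.152 -0.678  0.719 -0.609]
 [-0.02  -0.725 -0.688  0.675]] 424.71783851702753
0.5 [ 9.87947182e-01  1.54791345e-01 -3.73404562e-06 -6.98709861e-05] [ 1.16218475  0.38294606  0.0438991   1.59796314 -0.01790157  1.16121414
 -0.04992425]
```

View pics/top.png

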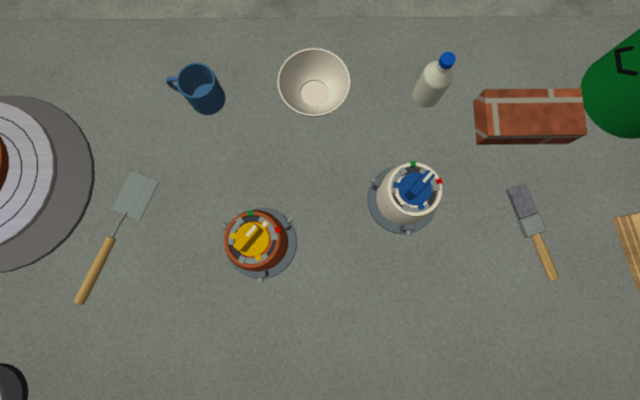

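View pics/side.png

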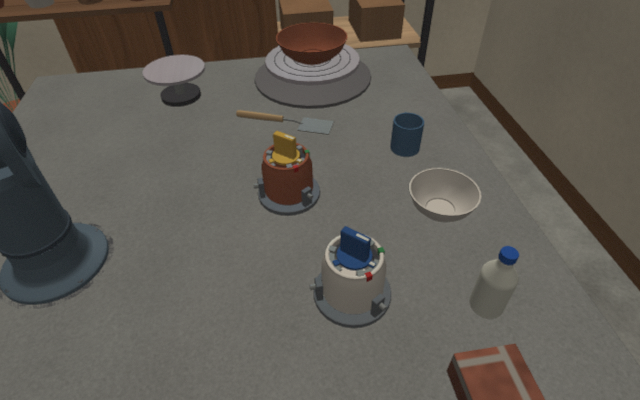

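The top view shows the white jar with the blue lid at about (418,187), its green mark at (412,164) and red mark at (439,181). The brown and yellow jar is at (250,235). The side view agrees: blue at (353,245), yellow at (286,145). Next I'll compute positions, hover and look from the wrist.

```bash
cat > h.py <<'E'
from bench import *
import cv2,numpy as np
from scipy.spatial.transform import Rotation as R
def ray(c,px,z,P=None):
    P=P or camera_params(c);T=np.linalg.inv(P["camera_from_world"])
    d=T[:3,:3]@np.linalg.inv(P["K"])@[px[0],px[1],1.];o=T[:3,3]
    return o+d*(z-o[2])/d[2]
def down(yaw): # tool z down, tool y axis (closing line) perpendicular to heading yaw; tool x along yaw
    return (R.from_euler("z",yaw)*R.from_euler("x",np.pi)).as_quat()
E
python3 - <<'E'
from h import *
print("lid",ray("top",(418,187),.141),ray("side",(353,245),.141))
print("thread",ray("top",(414,189),.110),ray("side",(355,255),.110),"jar",ray("top",(398,200),0),ray("side",(354,293),0))
print("yel",ray("top",(249,235),.141),ray("side",(286,145),.141))
c=ray("top",(414,189),.11)
for n,p in(("g",(412,164)),("r",(439,181))):
    v=ray("top",p,.115)-c; print(n,np.hypot(*v[:2]),np.degrees(np.arctan2(v[1],v[0])))
P=camera_params("wrist");t=read_eef_pos();q=R.from_quat(read_tcp_rot())
T=np.linalg.inv(P["camera_from_world"]);print("cam in tool",q.inv().apply(T[:3,3]-t),(q.inv().as_matrix()@T[:3,:3]).round(2),P["K"][0,0])
q0=read_qpos()
xy=c[:2]
for a in range(-180,180,15):
    s=inverse_kinematics([*xy,.15],down(np.radians(a))); print(a,None if s is None else s.round(2))
E
```

```text
lid [ 0.56832349 -0.17161292  0.141     ] [ 0.56864347 -0.17343881  0.141     ]
thread [ 0.57119673 -0.17259577  0.11      ] [ 0.5739619  -0.17009628  0.11      ] jar [ 0.57041374 -0.16635723  0.        ] [ 0.57610891 -0.17205393  0.        ]
yel [0.48895265 0.1171831  0.141     ] [0.48763037 0.11752252 0.141     ]
g 0.04530576562966191 3.150007220452703
r 0.04644461248443929 -73.49077860523356
cam in tool [ 0.06694349  0.00054388 -0.12386883] [[ 0.   -0.96 -0.27]
 [ 1.   -0.    0.  ]
 [-0.   -0.27  0.96]] 275.72469772793164
-180 [ 0.71  0.46 -0.61  1.79  0.31  0.98  1.56]
-165 [ 0.75  0.48 -0.65  1.79  0.34  0.99  1.8 ]
-150 [ 1.13  0.78 -1.25  1.77  0.79  1.2   1.74]
-135 [ 1.13  0.78 -1.25  1.77  0.79  1.2   2.  ]
-120 [ 1.13  0.78 -1.25  1.77  0.79  1.2   2.27]
-105 [-0.71  0.91  1.37  1.85 -0.95  1.24 -2.43]
-90 [-0.71  0.91  1.37  1.85 -0.95  1.24 -2.17]
-75 [ 0.28  0.39 -0.07  1.81  0.03  0.94 -2.68]
-60 [ 0.32  0.39 -0.11  1.81  0.05  0.94 -2.44]
-45 [ 0.35  0.4  -0.15  1.81  0.07  0.94 -2.19]
-30 [ 0.37  0.4  -0.18  1.81  0.09  0.94 -1.94]
-15 [ 0.4   0.4  -0.22  1.8   0.11  0.95 -1.69]
0 [ 0.45  0.41 -0.27  1.8   0.13  0.95 -1.45]
15 [ 0.48  0.41 -0.31  1.8   0.15  0.95 -1.2 ]
30 [ 0.51  0.42 -0.34  1.8   0.17  0.95 -0.95]
45 [ 0.54  0.42 -0.38  1.8   0.19  0.96 -0.71]
60 [ 0.57  0.43 -0.42  1.8   0.21  0.96 -0.46]
75 [ 0.6   0.43 -0.46  1.79  0.23  0.97 -0.22]
90 [ 0.63  0.44 -0.5   1.79  0.25  0.97  0.03]
105 [ 0.67  0.45 -0.54  1.79  0.27  0.98  0.27]
120 [ 0.7   0.46 -0.58  1.79  0.3   0.98  0.52]
135 [ 0.67  0.45 -0.55  1.79  0.28  0.98  0.79]
150 [ 0.67  0.45 -0.55  1.79  0.28  0.98  1.06]
165 [ 0.69  0.46 -0.57  1.79  0.29  0.98  1.31]
```

Positions are consistent: jar axis about (0.571,−0.172), green at about 3°, red at −73°. I'll hover with the tool a half turn round from the lid (a better wrist range) and look from close by.

Run:
```python
from h import *
move_ptp([.570,-.172,.29],down(np.radians(136)))
P=camera_params("wrist");im=read_camera("wrist")
for n,z in(("blue_lid_grip",.141),("white_jar_thread",.110),("white_jar",0)):
    for d in tip_of("wrist",n)[:2]: print(n,np.round(d["at"]),round(d["confidence"],2),ray("wrist",d["at"],z,P).round(4))
# rectify onto plane z=.166 (bar top) & .115 (rim): 1 px = .25 mm, up = +x, left = +y
out=[]
for z in(.166,.115):
    u,v=np.meshgrid(np.arange(400),np.arange(400))
    X=.571+(200-v)*.0004;Y=-.172+(200-u)*.0004
    p=np.stack([X,Y,np.full_like(X,z),np.ones_like(X)],-1)@P["camera_from_world"].T
    q=p[...,:3]@P["K"].T; m=(q[...,:2]/q[...,2:]).astype(np.float32)
    r=cv2.remap(im,m[...,0],m[...,1],cv2.INTER_LINEAR)
    out.append(r)
    h=cv2.cvtColor(r,cv2.COLOR_RGB2HSV).astype(int)
    for n,lo,hi in(("green",50,80),("red",0,8),("blue",100,125)):
        k=(h[...,0]>=lo)&(h[...,0]<=hi)&(h[...,1]>130)&(h[...,2]>50)&(np.hypot(u-200,v-200)<160)
        if k.sum()>10: print(z,n,k.sum(),X[k].mean().round(4),Y[k].mean().round(4))
cv2.imwrite("pics/w1.png",np.hstack(out)[...,::-1]); print(read_time_s())
```

```text
blue_lid_grip [325. 198.] 0.93 [ 0.5738 -0.1753  0.141 ]
white_jar [327. 174.] 0.88 [ 0.5763 -0.1712  0.    ]
0.166 green 282 0.601 -0.1649
0.166 red 353 0.5744 -0.2027
0.166 blue 11889 0.5631 -0.1655
0.115 green 406 0.6175 -0.1725
0.115 red 514 0.5853 -0.2182
0.115 blue 17300 0.5717 -0.1732
2.7917
```

View pics/w1.png

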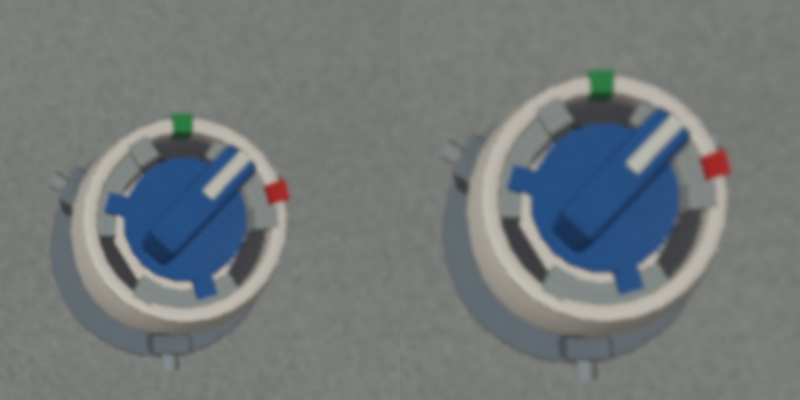

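The rectified wrist view (right panel, rim height) shows green at (600,83), red at (715,163), and the stripe end of the bar at about (672,120). That gives jar axis ≈ (0.5716,−0.1744), green heading ≈ 2.4° and stripe ≈ −44°. I'll go down with the fingers around the bar, close to 20 mm and turn back with joint 7.

```bash
cat >> h.py <<'E'
def turn(deg,step,lim=3.0):
    n=int(abs(deg)/step+.99);q=read_qpos()
    for i in range(1,n+1):
        p=q.copy();p[6]+=np.radians(deg)*i/n;move_j(p)
        t=read_ft_torque()[2]
        if abs(t)>lim: print("torque stop at",deg*i/n,t);break
    print("turned",round(np.degrees(read_qpos()[6]-q[6]),1),"Mz",round(read_ft_torque()[2],2),"F",read_ft_force().round(1),"t",round(read_time_s(),1))
E
python3 - <<'E'
from h import *
move_gripper(.05)
x=[.5718,-.174]
move_ptp([*x,.20],down(np.radians(136)))
movel([*x,.143],speed=.08)
print(read_ft_force().round(1),read_time_s())
move_gripper(.020,20)
print(read_finger_gap(),read_grasp_force(),read_eef_pos().round(4),read_ft_force().round(1))
turn(60,5)
im=read_camera("side");print([(d["at"],d["confidence"]) for d in tip_of("side","blue_lid_grip")[:2]])
cv2.imwrite("pics/s2.png",cv2.resize(im[190:330,270:450],None,fx=4,fy=4)[...,::-1])
E
```

```text
[ 0.1 -0.  -0.3] 4.55
0.020121732794694293 0.0 [ 0.572  -0.1741  0.1433] [ 0.1 -0.5 -0.1]
turned 59.8 Mz 0.03 F [ 0.5 -0.7  0.4] t 8.0
[([353.4, 247.2], 0.83)]
```

View pics/s2.png

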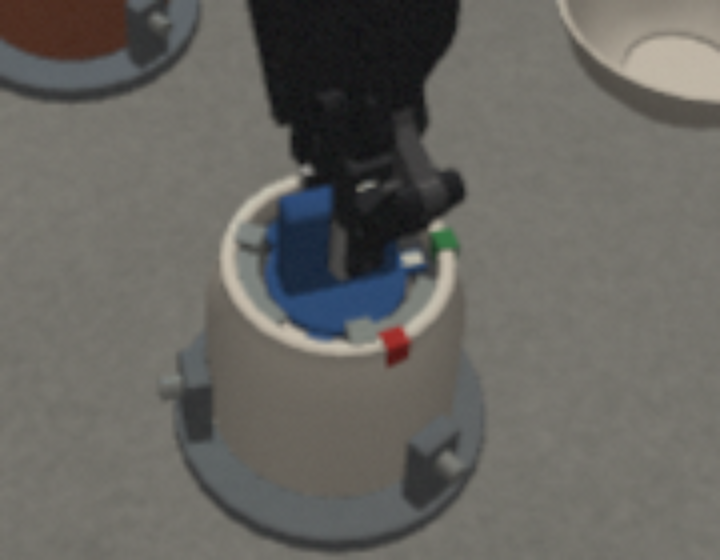

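The side crop shows the stripe lug at (410,260), next to the green mark at (445,240). The disc appears sunk below the ribs, so it has dropped. Turning forward now, with a torque limit.

Run:
```python
from h import *
turn(-103,5,1.5)
im=read_camera("side")
cv2.imwrite("pics/s3.png",cv2.resize(im[190:330,270:450],None,fx=4,fy=4)[...,::-1])
print(read_eef_pos().round(4))
```

```text
turned -102.7 Mz 1.06 F [ 0.8 -1.6 -1.4] t 13.3
[ 0.5721 -0.1739  0.1433]
```

View pics/s3.png

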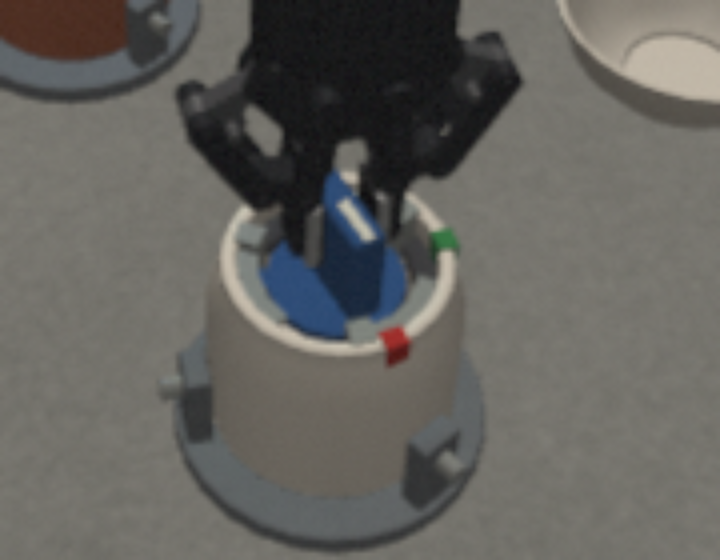

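The lid is in the thread, with its lugs under the ribs and the stripe pointing near the red mark (395,345). I'll push a little more against the stop, release and check from above.

Run:
```python
from h import *
turn(-10,2,2.5)
turn(4,4)
move_gripper(.05)
p=read_eef_pos()
movel([p[0],p[1],.21],speed=.1)
move_ptp([.5716,-.174,.29],down(np.radians(136)))
P=camera_params("wrist");im=read_camera("wrist")
for d in tip_of("wrist","blue_lid_grip")[:1]: print(d,ray("wrist",d["at"],.127,P).round(4))
out=[]
for z in(.152,.115):
    u,v=np.meshgrid(np.arange(400),np.arange(400))
    X=.5716+(200-v)*.0003;Y=-.1744+(200-u)*.0003
    p=np.stack([X,Y,np.full_like(X,z),np.ones_like(X)],-1)@P["camera_from_world"].T
    q=p[...,:3]@P["K"].T; m=(q[...,:2]/q[...,2:]).astype(np.float32)
    out.append(cv2.remap(im,m[...,0],m[...,1],cv2.INTER_LINEAR))
cv2.imwrite("pics/w4.png",np.hstack(out)[...,::-1]); print(read_time_s(),read_ft_force())
```

```text
torque stop at -4.0 2.633002901018985
turned -3.8 Mz 2.63 F [ 0.3 -1.  -0.7] t 13.8
turned 3.8 Mz 0.98 F [ 1.  -1.3 -0.9] t 14.1
{'at': [320.9, 192.7], 'confidence': 0.84} [ 0.5702 -0.176   0.127 ]
16.15 [-0.44993873 -0.3475736  -0.98765794]
```

View pics/w4.png

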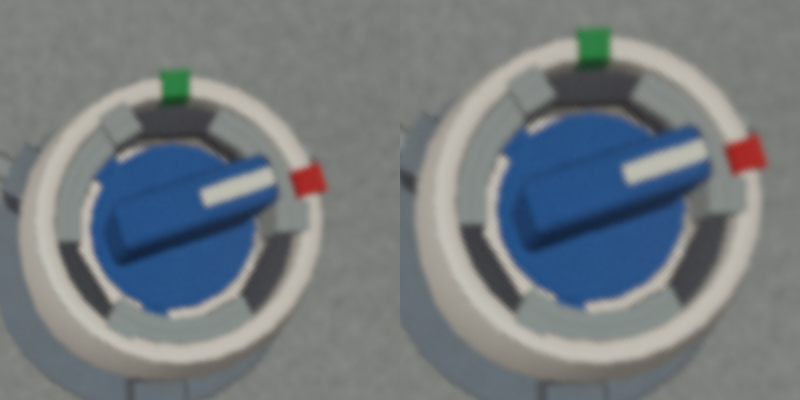

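The stripe runs from (203,198) to (272,178), a heading of about −74°, which points at the red mark (309,181). The lugs are hidden under the ribs, and the lid is centred and released.

```bash
python3 -c "
from bench import *
print(sign_off())"
```

```text
the job is handed in; nothing more can be done
None
```

I turned the blue lid back until it dropped into the thread, then forward to its stop with the stripe at the red mark. I let go and handed the job in at about 16 s, without touching the yellow lid.

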